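# Hold the toaster lever down for the untoasted slice

## Robot

A 6-joint arm with a two-finger parallel gripper is mounted at the origin on a cart in front of the work surface, level with it; the furniture and walls round the work are solid. World frame = base frame: x ahead of the robot, y to its left, z up, the work surface at z = 0. Lengths are in mm, angles in degrees, forces in N, time in s.
With the tool pointing down it reaches from about 300 to 850 mm from the base axis. Payload 4.2 kg.
Tool frame: the origin (TCP) lies midway between the tips of the shut fingers; the grasp point (between the pads) lies 19 mm behind it; z points along the fingers, y is the line along which they close (so a half turn about z gives the same grasp; the last joint's range is limited). The gripper opens to 91 mm and grips with 3 to 60 N. Pads are 32 mm wide; open, the fingers measure 118 mm over their backs; the gripper's body (76 mm by 178 mm) begins 60 mm behind the grasp point.
Start: joints at [72.365, 18.312, 89.639, -0, 72.044, -1.146], TCP at [163.212, 551.367, 213.976] pointing down, gripper open.
Joint ranges: [-177.97, 177.97], [-48.28, 115.42], [12.27, 149.76], [-77.06, 257.06], [2.81, 150.46], [-146.56, 146.56]. Speed limits (degrees/s): [147.25, 147.25, 180, 180, 180, 180].

## Interface

Orientations are given as [roll, pitch, yaw] about the fixed x, y, z axes, in that order (R = Rz(yaw) Ry(pitch) Rx(roll)).
In Python, from workcell import state, grab_frame, camera_model, job_done gives the robot as it stands.
- The arm moves only by the tool run_rows, called after "Call:" by a JSON object that holds its "method" and its "body". Schema: {"type":"object","properties":{"ticks":{"type":"array","items":{"type":"object","properties":{"x":{"type":"number"},"y":{"type":"number"},"z":{"type":"number"},"wx":{"type":"number"},"wy":{"type":"number"},"wz":{"type":"number"}},"additionalProperties":false},"minItems":1,"maxItems":8},"jaw":{"type":"number"},"clamp_n":{"type":"number"},"only":{"type":"string"},"quiet":{"type":"boolean"},"lines":{"type":"string"}},"required":["ticks"],"additionalProperties":false}. ticks is a list of rows, 1 to 8 of them, each an object with the fields x, y, z (the shift in shares of the most that a row can go, 1 being 50 mm), wx, wy, wz (a rotation vector in shares of 90 degrees (1.0 is 90 degrees)); a field left out counts as zero; each row shifts and turns the commanded pose from where the row before left it, along the tool's axes as they then stand; what a row does not reach is not made up. A row lasts 1/10 s, in which the tool goes at most 50 mm and 8.59 degrees, less where a joint would pass 70% of its speed; a pose out of reach is approached as far as the arm can. jaw is the finger opening in mm, set as the call begins (left out keeps the last). The fingers move at their own pace and stop on an object; clamp_n is the grip in N (left out, the last holds). Time passes only in rows, so rows that do not move let the fingers close. The tool returns the time, the measured TCP pose, the force, the opening and the grip force at its end. only (a regular expression) keeps the lines of the reply that match it, lines (a string "A,B") keeps lines A to B, and quiet returns only ok. A shift or turn number past 1, either way, is cut back to 1. Input that does not fit is refused with a message, and nothing moves.
- state(): the state, without advancing time (a new reading comes with each control period).
- grab_frame(name): name is "scene" or "top" or "wrist"; returns the picture (480x640x3 uint8, blue, green, red); there is no depth.
- camera_model(name): a dict with "fx", "fy", "cx", "cy" (pixels), "D" ([k1, k2, p1, p2, k3] as OpenCV has them; the pictures are not rectified), "T" (4x4, takes a point from camera to world coordinates). Camera axes: x right, y up, looking along -z (the intrinsics and any distortion apply to the point x, -y, -z); pixel columns grow to the right and rows downward; lengths in mm; the calibration is good to about 2 mm. A picture is of the moment at which its call begins: read the wrist's pose just before it. camera_model takes no time and is no camera call; for the wrist camera it gives the pose at the moment of the call.
- job_done(): hands the job in; it is judged then, once.
The state is a dict: "time_s": time; "qpos": joint angles; "qvel": joint speeds; "effort": joint torques, N m; "ee_pos": TCP position; "ee_rot": TCP orientation; "force": force on the tool from outside, world axes, zero at the start; "torque": the same for the moment, N m; "gripper_width": finger opening in mm; "gripper_force": force on a finger pad.
Only numpy, scipy, OpenCV 4.12 (cv2) and the standard library are available. Lean on these libraries where they do the work, as an engineer would, in place of code of your own. Each camera call takes 0.05 s, during which the arm holds its last target. There are 200 camera calls.

## Task

One of the two slices standing in the toaster is still pale and the other is already brown: push down the lever that belongs to the pale slice's slot, firmly past its two clicks to the bottom, without forcing it, and leave the brown slice and its lever up. The toaster's catch is worn and the lever springs back when let go, so keep holding it right at the bottom: finish while still pressing it there. Touch neither slice, and leave the mug and the butter box as they stand.

Things in the scene. Friction and masses are not known exactly. Their poses are not given: they have to be found in the camera images.
- toaster: cream and steel toaster, 220 (x) x 194 (y) x 165 mm high, fixed. Origin under its centre on the worktop; x points from the front end (with the levers, facing the robot) to the back, y to its left, z up. Two slots along x, 144 mm long, at y = +44 and -44 mm; each has its own lever at the same side of the front. Knobs under the levers (z = 52 mm) play no part. Slices stand 45 mm out of the top
- lever_left (a joint): downward travel (m) of the lever of the slot at the toaster's left (its +y): 0 = up, 0.042 = bottom stop; it takes its slice down with it. A spring pushes it up, about 5 N at the top to 11 N at the bottom. Detents (clicks) at about 0.014, 0.028 and, third, at the bottom; between them the push needed rises to about 13 N. None holds it: let go anywhere, it springs right back up
- lever_right (a joint): the same for the slot at the toaster's right (its -y)
- paddle_left (a point): centre of the top face of the left lever's black paddle (moves with it): 34 mm (toaster's x) x 42 mm (y) x 13 mm thick, edges rounded 5 mm, inner edge 4 mm off the toaster's front face. 152 mm above the worktop at rest, 110 mm at the bottom; x = -131, y = +45 mm in the toaster's frame. The toaster's top is at 165 mm: keep wide gripper parts in front of or above it
- paddle_right (a point): the same for the right lever, y = -45 mm in the toaster's frame
- bread_pale: slice of fresh bread with pale cream faces and a light brown crust, 112 wide (its x) x 14 thick (its y) x 100 mm high, standing loose in one of the slots, along the slot; origin at the middle of its lower edge
- bread_toasted: the same slice already toasted, dark brown all over, standing in the other slot; origin at the middle of its lower edge
- mug: white mug with a leaf pattern, 92 x 127 x 95 mm, left of the toaster; origin under its centre; stays where it is
- butter_box: pale blue lidded box, 115 x 140 x 58 mm, right of the toaster; origin under its centre; stays where it is
Mind the look-alikes: they are no part of the job. What is shaped like the bread_pale but purple is not meant.

How it is judged:
By the outcome, as a careful person would: the job done as asked, in the order asked, and still so for the second after the job is handed in, while the arm keeps its last pose, push and grip.
It also fails if it takes over 35 s, if anything falls off the work surface, if the arm or the gripper's body presses on something with over 40 N, if the wrist force passes 120 N, or if a joint passes its speed limit or range.

## Working session

There is one attempt and no reset: what is moved stays moved. The work goes in short steps, Python scripts to look and compute and a tool call to move; the robot and the scene stay as the last step left them, time stands still between calls to the robot, and variables do not carry over. Pictures are saved under pics/ and viewed, at most 10 in all, crops included, and the job is handed in when it is done.

```bash
mkdir -p pics; python3 - <<'E'
from workcell import *
import cv2,numpy as np
for n in("scene","top"):
    f=grab_frame(n);cv2.imwrite(f"pics/{n}0.png",f)
    m=camera_model(n);print(n,{k:np.round(v,3).tolist() for k,v in m.items()})
s=state();print(s)
E
```

```text
scene {'fx': 486.804, 'fy': 486.804, 'cx': 323.924, 'cy': 234.34, 'D': [-0.091, 0.0, 0.0, 0.0, 0.0], 'T': [[-0.855, 0.43, -0.289, 251.371], [-0.518, -0.703, 0.488, 453.531], [0.007, 0.567, 0.824, 1017.154], [0.0, 0.0, 0.0, 1.0]]}
top {'fx': 449.265, 'fy': 449.265, 'cx': 319.867, 'cy': 236.718, 'D': [-0.055, 0.0, 0.0, 0.0, 0.0], 'T': [[0.029, 0.999, -0.042, 508.999], [-1.0, 0.028, -0.002, -116.089], [-0.001, 0.042, 0.999, 1149.062], [0.0, 0.0, 0.0, 1.0]]}
{'time_s': 0.1, 'qpos': array([ 7.23643631e+01,  1.83465068e+01,  8.96987235e+01, -1.32926707e-03,
        7.20434717e+01, -1.14459004e+00]), 'qvel': array([ 0.03559518, -0.04069857, -0.05024249,  0.05658217, -0.12333083,
        0.03387721]), 'effort': array([-8.82079294e-04, -4.13334954e+01, -2.32508272e+01,  7.26769399e-02,
        4.22174844e-02, -7.05621869e-05]), 'ee_pos': array([163.08132293, 550.92421358, 213.2237938 ]), 'ee_rot': array([-1.79911290e+02, -5.08237781e-04,  1.63509364e+02]), 'force': array([ 0.16384314, -0.41127617, -0.60023315]), 'torque': array([-0.011821  , -0.01083598,  0.00803132]), 'gripper_force': 0.0, 'gripper_width': 91.34576848919492}
```

View pics/scene0.png

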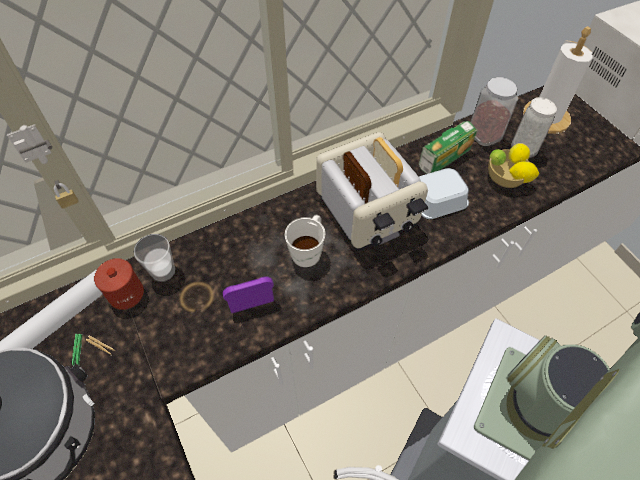

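View pics/top0.png

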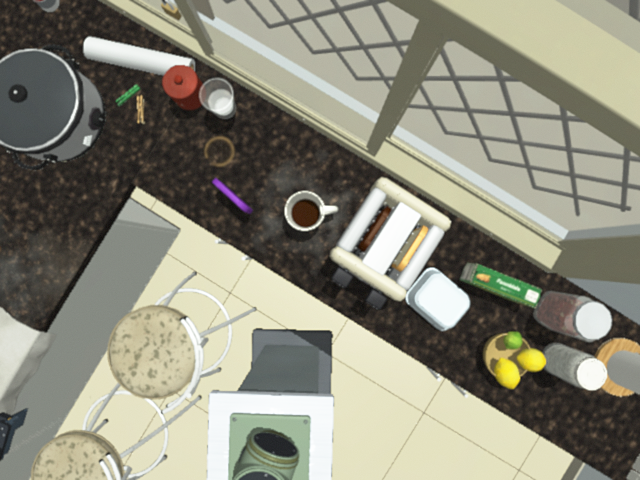

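Candidates: the scene view shows a brown slice at (355,173) and a pale, cream slice with a light crust at (388,160). The purple slice-shaped thing at (248,295) is the look-alike. The pale slice is in the toaster's right slot, so lever_right is the one at about (415,208) in scene and (376,297) in top. I'll confirm this in an enlarged crop.

```bash
python3 - <<'E'
import cv2,numpy as np
a=cv2.imread("pics/scene0.png")[125:255,305:445];b=cv2.imread("pics/top0.png")[170:310,320:460]
a=cv2.resize(a,None,fx=5.7,fy=4.6*1,interpolation=3) if 0 else cv2.resize(a,None,fx=4.25,fy=4.25,interpolation=cv2.INTER_CUBIC)
b=cv2.resize(b,None,fx=4.25,fy=4.25,interpolation=cv2.INTER_CUBIC)
for im,(x0,y0) in((a,(305,125)),(b,(320,170))):
    for k in range(0,141,20):
        cv2.putText(im,str(x0+k),(int(k*4.25),10),0,.35,(0,0,255));cv2.putText(im,str(y0+k),(0,int(k*4.25)+4),0,.35,(0,0,255))
        cv2.line(im,(int(k*4.25),12),(int(k*4.25),18),(0,0,255));cv2.line(im,(25,int(k*4.25)),(31,int(k*4.25)),(0,0,255))
cv2.imwrite("pics/cs.png",a);cv2.imwrite("pics/ct.png",b)
E
```

```text
(no output)
```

View pics/cs.png

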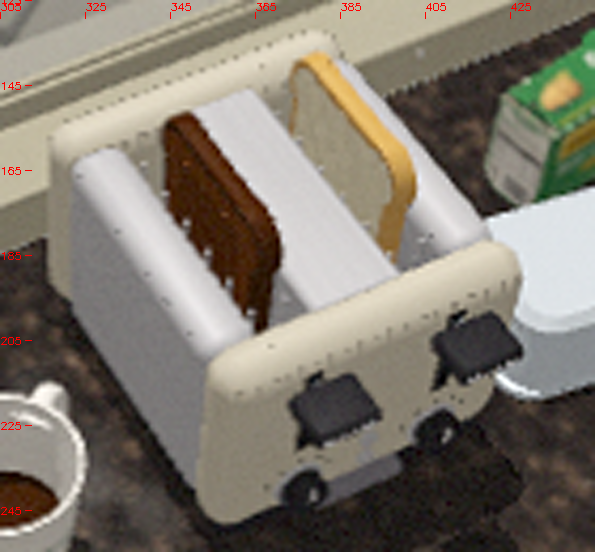

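View pics/ct.png

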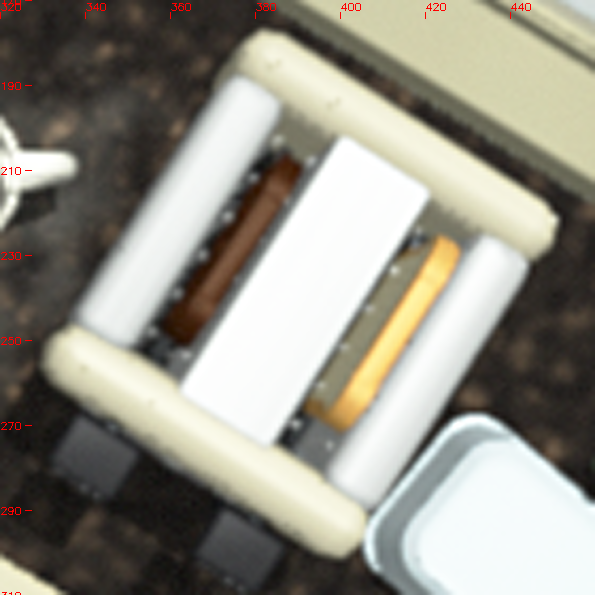

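The crops confirm that the pale slice is in the toaster's right slot. The right paddle is at about (419,204) in scene and (376,300) in top, and the left paddle at (386,220) and (342,278).

```bash
cat > h.py <<'E'
from workcell import *
import cv2,numpy as np
from scipy.spatial.transform import Rotation as R
def onz(n,uv,z):
    m=camera_model(n);K=np.array([[m["fx"],0,m["cx"]],[0,m["fy"],m["cy"]],[0,0,1]])
    p=cv2.undistortPoints(np.array([uv],float).reshape(-1,1,2),K,np.array(m["D"])).reshape(-1,2)
    T=np.array(m["T"]);d=np.c_[p[:,0],-p[:,1],-np.ones(len(p))]@T[:3,:3].T
    return T[:3,3]+d*((z-T[2,3])/d[:,2])[:,None]
def proj(n,P):
    m=camera_model(n);T=np.array(m["T"]);q=(np.atleast_2d(P)-T[:3,3])@T[:3,:3];q=q*[1,-1,-1]
    K=np.array([[m["fx"],0,m["cx"]],[0,m["fy"],m["cy"]],[0,0,1]])
    return cv2.projectPoints(q,np.zeros(3),np.zeros(3),K,np.array(m["D"]))[0].reshape(-1,2)
def tool(target):  # world -> offset in tool axes
    s=state();return R.from_euler("xyz",s["ee_rot"],degrees=True).inv().apply(np.array(target)-s["ee_pos"])
E
python3 - <<'E'
from h import *
c=lambda p,o:[o[0]+p[0]/4.25,o[1]+p[1]/4.25]
S=(305,125);T=(320,170)
for n,o,l,r in(("scene",S,(343,403),(484,338)),("top",T,(95,460),(240,552))):
    a=onz(n,[c(l,o),c(r,o)],152);d=a[0]-a[1];print(n,a.round(1),np.linalg.norm(d).round(1),np.degrees(np.arctan2(-d[0],d[1])).round(1))
# outer top corners: (seen from above) toaster FL,FR,BL,BR at approx z=158 in top view
a=onz("top",[c(p,T) for p in((42,365),(345,560),(245,30),(560,225))],155);print(a.round(1),a.mean(0))
d=a[0]-a[1];e=a[2]-a[3];g=a[2]-a[0];h=a[3]-a[1]
for v in(d,e):print(np.linalg.norm(v),np.degrees(np.arctan2(-v[0],v[1])))
for v in(g,h):print(np.linalg.norm(v),np.degrees(np.arctan2(v[1],v[0])))
print(state()["ee_pos"])
E
```

```text
scene [[ 458.6 -163.2  152. ]
 [ 413.8 -241.1  152. ]] 89.8 -29.9
top [[ 460.  -166.5  152. ]
 [ 414.3 -243.3  152. ]] 89.4 -30.8
[[ 508.7 -137.5  155. ]
 [ 411.9 -297.7  155. ]
 [ 687.2 -239.2  155. ]
 [ 589.5 -407.   155. ]] [ 549.31370411 -270.35276262  155.        ]
187.14613432992115 -31.1420300886755
194.18589905480587 -30.224561100821305
205.51949803363786 -29.661689270440043
208.5672163150749 -31.61055267333037
[163.08132293 550.92421358 213.2237938 ]
```

The yaw is about -30.5° and the right paddle is at about (414,-242,152). I'll start by closing the fingers and turning the tool to line up with the toaster (-14° about world z).

Units first: shifts go in shares of 50 mm and turns go in shares of 90 degrees. So 7 degrees / 90 = 0.0778.

Call:
{"method": "run_rows", "body": {"ticks": [{"wz": 0.0778}, {"wz": 0.0778}, {}], "jaw": 0, "clamp_n": 20}}

```text
time_s: 0.4
ee_pos: [163.1, 551.1, 213.5]
ee_rot: [-179.9, 0.0, 149.5]
force: [-0.1, 0.2, 0.1]
gripper_width: 70.2
gripper_force: 0.0
```

```bash
python3 -c "
from h import *
print(state()['ee_rot'],tool([410,-239.5,213]).round(1))"
```

```text
[-1.79945727e+02  1.40740391e-02  1.49524917e+02] [-613.7 -556.2    1.2]
```

Converted, -30 mm is -0.6, -27 mm is -0.54.

Call:
{"method": "run_rows", "body": {"ticks": [{"x": -0.6, "y": -0.54}, {"x": -0.6, "y": -0.54}, {"x": -0.6, "y": -0.54}, {"x": -0.6, "y": -0.54}, {"x": -0.6, "y": -0.54}, {"x": -0.6, "y": -0.54}, {"x": -0.6, "y": -0.54}, {"x": -0.6, "y": -0.54}]}}

```text
time_s: 1.2
ee_pos: [260.4, 241.9, 213.9]
ee_rot: [180.0, 0.0, 149.7]
force: [0.7, 0.6, 0.8]
gripper_width: 5.8
gripper_force: 0.0
```

Call:
{"method": "run_rows", "body": {"ticks": [{"x": -0.6, "y": -0.54}, {"x": -0.6, "y": -0.54}, {"x": -0.6, "y": -0.54}, {"x": -0.6, "y": -0.54}, {"x": -0.6, "y": -0.54}, {}, {}]}}

```text
time_s: 1.9
ee_pos: [321.1, 50.5, 213.8]
ee_rot: [180.0, -0.0, 149.4]
force: [0.8, -0.1, 0.3]
gripper_width: 0.5
gripper_force: 0.0
```

```bash
python3 -c "
from h import *
print(state()['qpos'].round(1),tool([410,-239.5,213]).round(1))"
```

```text
[  6.9  -5.  117.1   0.   67.9 -52.6] [-224.1 -204.4    0.6]
```

Converted, -30 mm is -0.6, -27 mm is -0.54.

Call:
{"method": "run_rows", "body": {"ticks": [{"x": -0.6, "y": -0.54}, {"x": -0.6, "y": -0.54}, {"x": -0.6, "y": -0.54}, {"x": -0.6, "y": -0.54}, {"x": -0.6, "y": -0.54}, {"x": -0.6, "y": -0.54}, {"x": -0.4, "y": -0.4}, {"x": -0.4, "y": -0.4}]}}

```text
time_s: 2.7
ee_pos: [409.4, -234.1, 213.6]
ee_rot: [180.0, -0.0, 149.7]
force: [1.2, -0.5, 0.1]
gripper_width: 0.4
gripper_force: 0.0
```

Call:
{"method": "run_rows", "body": {"ticks": [{}, {}]}}

```text
time_s: 2.9
ee_pos: [408.7, -233.1, 213.4]
ee_rot: [180.0, -0.1, 149.7]
force: [0.2, -0.0, 0.1]
gripper_width: 0.6
gripper_force: 0.0
```

```bash
python3 - <<'E'
from h import *
print(state()['ee_rot'],tool([410,-239.5,213]).round(1))
cv2.imwrite("pics/s1.png",cv2.resize(grab_frame("scene")[110:260,300:480],None,fx=4,fy=4,interpolation=cv2.INTER_CUBIC))
E
```

```text
[ 1.79950766e+02 -9.57197695e-02  1.49653249e+02] [-4.3 -4.9  0.4]
```

View pics/s1.png

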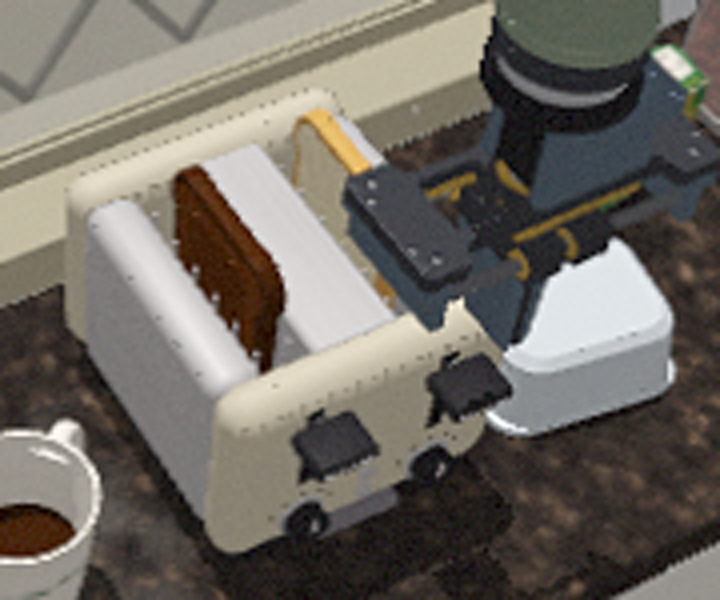

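The picture shows the closed fingertips at crop (510,345), just over the right paddle at (470,385). The body is clear of both slices. I'll make the small correction and descend to just above the paddle.

Converted, 20 mm is 0.4, 15 mm is 0.3.

Call:
{"method": "run_rows", "body": {"ticks": [{"x": -0.08, "y": -0.1, "z": 0.2}, {"z": 0.4}, {"z": 0.3}, {"z": 0.16}, {}, {}]}}

```text
time_s: 3.55
ee_pos: [409.5, -240.9, 161.2]
ee_rot: [180.0, 0.0, 149.5]
force: [-0.0, 1.1, -0.3]
gripper_width: 0.5
gripper_force: 0.0
```

```bash
python3 - <<'E'
from h import *
print(tool([410,-239.5,152]).round(1),proj("scene",state()['ee_pos']))
cv2.imwrite("pics/s2.png",cv2.resize(grab_frame("scene")[130:250,330:480],None,fx=5,fy=5,interpolation=cv2.INTER_CUBIC))
E
```

```text
[0.3 1.4 9.2] [[421.26539563 202.85294493]]
```

View pics/s2.png

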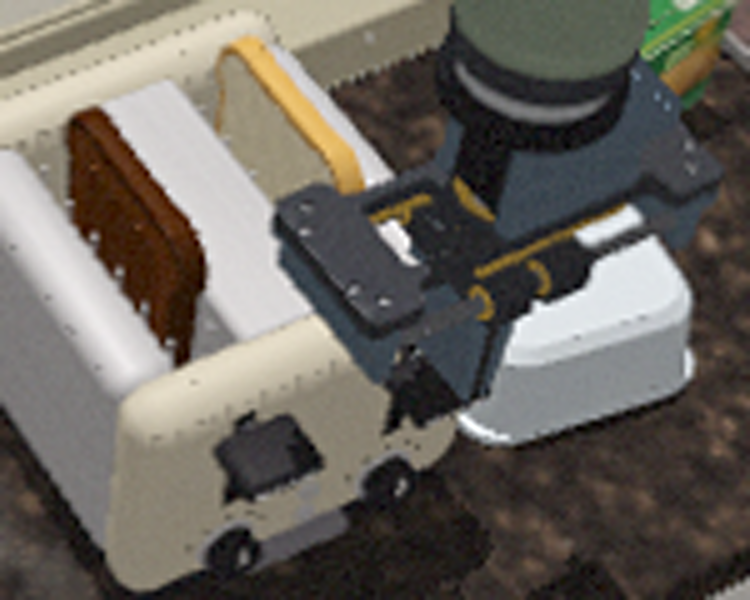

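The tip covers the paddle at crop (430,390), and nothing else is touched. Now I'll press in small steps and watch the force.

Converted, 4 mm is 0.08.

Call:
{"method": "run_rows", "body": {"ticks": [{"z": 0.08}, {"z": 0.08}, {"z": 0.08}, {"z": 0.08}, {}]}}

```text
time_s: 4.1
ee_pos: [409.4, -241.2, 145.5]
ee_rot: [180.0, 0.1, 149.5]
force: [-1.0, -0.5, 4.2]
gripper_width: 0.7
gripper_force: 2.3
```

Call:
{"method": "run_rows", "body": {"ticks": [{"z": 0.08}, {"z": 0.08}, {"z": 0.08}, {}]}}

```text
time_s: 4.5
ee_pos: [409.4, -241.2, 133.9]
ee_rot: [-180.0, 0.1, 149.5]
force: [-1.6, 0.5, 7.6]
gripper_width: 0.3
gripper_force: 3.9
```

Call:
{"method": "run_rows", "body": {"ticks": [{"z": 0.08}, {"z": 0.08}, {"z": 0.08}, {}, {}]}}

```text
time_s: 5.0
ee_pos: [409.4, -241.2, 122.2]
ee_rot: [-180.0, 0.1, 149.5]
force: [-2.8, 1.4, 10.0]
gripper_width: 0.3
gripper_force: 5.2
```

Converted, 3 mm is 0.06.

Call:
{"method": "run_rows", "body": {"ticks": [{"z": 0.06}, {"z": 0.06}, {"z": 0.06}, {}, {}]}}

```text
time_s: 5.5
ee_pos: [409.4, -241.2, 112.6]
ee_rot: [-180.0, 0.1, 149.5]
force: [-2.0, -0.1, 7.0]
gripper_width: 0.4
gripper_force: 2.9
```

Call:
{"method": "run_rows", "body": {"ticks": [{"z": 0.02}, {"z": 0.02}, {}, {}]}}

```text
time_s: 5.9
ee_pos: [409.4, -241.2, 111.0]
ee_rot: [180.0, 0.1, 149.5]
force: [-2.2, 0.5, 7.9]
gripper_width: 0.3
gripper_force: 4.4
```

Call:
{"method": "run_rows", "body": {"ticks": [{"z": 0.02}, {}, {}]}}

```text
time_s: 6.2
ee_pos: [409.4, -241.2, 110.3]
ee_rot: [180.0, 0.1, 149.5]
force: [-2.1, 2.2, 9.4]
gripper_width: 0.4
gripper_force: 5.4
```

Converted, 1 mm is 0.02.

Call:
{"method": "run_rows", "body": {"ticks": [{"z": 0.02}, {}, {}]}}

```text
time_s: 6.5
ee_pos: [409.4, -241.2, 110.1]
ee_rot: [-180.0, 0.1, 149.5]
force: [-4.1, 2.4, 17.7]
gripper_width: 0.7
gripper_force: 8.5
```

Call:
{"method": "run_rows", "body": {"ticks": [{"z": 0.01}, {}, {}]}}

```text
time_s: 6.8
ee_pos: [409.4, -241.2, 110.1]
ee_rot: [-180.0, 0.1, 149.5]
force: [-5.4, 2.9, 21.7]
gripper_width: 0.5
gripper_force: 10.2
```

The position has stopped at 110.1 while the force climbs to 22 N, so this is the bottom stop. I'll check that it holds and look at the outcome.

Call:
{"method": "run_rows", "body": {"ticks": [{}, {}, {}, {}, {}]}}

```text
time_s: 7.3
ee_pos: [409.4, -241.2, 110.0]
ee_rot: [-180.0, 0.1, 149.5]
force: [-5.1, 2.8, 20.0]
gripper_width: 0.7
gripper_force: 10.2
```

```bash
python3 - <<'E'
from h import *
cv2.imwrite("pics/s3.png",cv2.resize(grab_frame("scene")[125:260,280:480],None,fx=4,fy=4,interpolation=cv2.INTER_CUBIC))
E
```

```text
(no output)
```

View pics/s3.png

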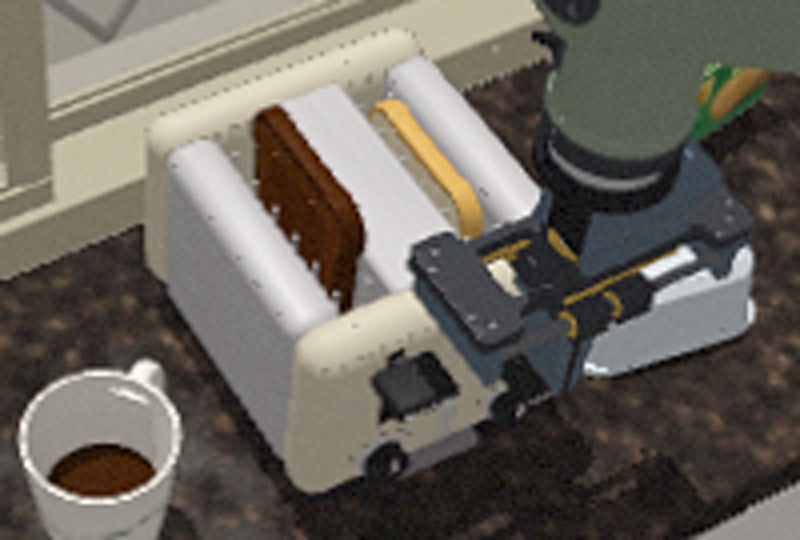

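The picture shows the pale slice at crop (430,165) sunk into its slot. The brown slice at (310,205) and its paddle at (415,385) are still up, and the mug and butter box haven't moved. I'm handing the job in.

```bash
python3 -c "
from workcell import *
print(job_done())"
```

```text
the job is handed in; nothing more can be done
None
```

I handed the job in with the pale slice's lever (lever_right) held at its bottom stop with about 20 N; the brown slice and its lever stayed up, and the last picture shows the mug and butter box undisturbed.

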